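# Sort the painter's mat into rack, pot box and brush tray

## Robot

A 6-joint arm with a two-finger parallel gripper is mounted at the origin on the work surface. World frame = base frame: x ahead of the robot, y to its left, z up, the work surface at z = 0. Lengths are in m, angles in rad, forces in N, time in s.
With the tool pointing down it reaches from about 0.35 to 0.95 m from the base axis. Payload 17.4 kg.
Tool frame: the origin (TCP) lies where the fingers leave the gripper's body, on its centre line; the fingertips stand 84 mm ahead of it and the grasp point (between the pads) lies 65 mm ahead of it (tip_reach is the distance from the TCP to the fingertips, in m); z points along the fingers, y is the direction in which the jaws open and shut (so a half turn about z gives the same grasp; the last joint's range is limited). The gripper opens to 93 mm and grips with 3 to 60 N. Pads are 15 mm wide; open, the fingers measure 128 mm over their backs; the gripper's body (75 mm by 188 mm) begins 65 mm behind the grasp point.
Start: joints at [1.112, 0.116, 1.442, -0, 1.584, -0.038], TCP at [0.276, 0.616, 0.303] pointing down, gripper open.
Joint ranges: [-2.83, 2.83], [-0.83, 2.19], [0.07, 2.5], [-1.14, 4.28], [0.01, 3], [-2.97, 2.97]. Speed limits (rad/s): [1.89, 1.89, 2.22, 3.14, 3.14, 3.14].

## Interface

Orientations are given as a unit quaternion [w, x, y, z].
In Python, from bench import state, read_camera, finish_job, find_in, landmark_of, tip_reach gives the robot as it stands.
- The arm moves only by the tool arm_command, never from a script. Its argument "rows" is a list of rows, each a list of 3 entries, a list of its own where there are three numbers: the turn, a rotation vector about the tool's x, y, z in rad, then the shift along the tool's x, y, z in m, then the opening in per cent of the stroke, from 0 (shut) to 100 (fully open). In form: [[[ax, ay, az], [x, y, z], hand], ...]. A call has 1 to 5 rows; each row shifts and turns the commanded pose from where the row before left it, along the tool's axes as they then stand; what a row does not reach is not made up. A row lasts 1/12 s, in which the tool goes at most 41.7 mm and 7.16 degrees, less where a joint would pass 70% of its speed; a pose out of reach is approached as far as the arm can. A call is refused whole if a number of a shift passes 0.0417 or a number of a turn 0.125, either way. A call with a gripper value outside its range is refused whole. The fingers move at their own pace and stop on an object; "squeeze" is the grip in N (left out, the last holds). Time passes only in rows, so rows that do not move let the fingers close. It gives the time, the measured TCP pose, the force and the opening at its end, in the units of the state.
- state(): the state, without advancing time (a new reading comes with each control period).
- read_camera(name): name is "scene" or "side" or "wrist"; returns a dict with "frame" (384x512x3 uint8, blue, green, red), "depth" (384x512 float32, m along the optical axis (not along the pixel's ray), 0 where there is no reading), "vertical_fov" (degrees; the focal length in pixels is half the picture's height over the tangent of half this angle, whatever the lens; pixels are square), "cx", "cy" (the principal point, pixels), "eye" and "rotation" of the camera in the world. Camera axes: x right, y up, looking along -z (the intrinsics and any distortion apply to the point x, -y, -z); pixel columns grow to the right and rows downward; lengths in m; the calibration is good to about 2 mm. A picture is of the moment at which its call begins.
- finish_job(): hands the job in, once; it reports no verdict.
Trained networks look in a picture, given as the dict that the camera call returned (one of the last four; its "shot" number tells which), for a name from the list of things; names that differ only in an ending like _2 or _b are one class to them, and where a whole thing is asked for, a point or a joint stands for the part that bears it (a point fixed in the world has none). Each returns a list of dicts, best first, with "score" (0 to 1); they miss things now and then, are a little off and sometimes report something else, mostly with a low value. They report only what shows in the picture. A call takes as long as a camera call.
- find_in(query, picture): "bbox" ([left, top, right, bottom] in pixels, round what is visible of it).
- landmark_of(query, picture): "pixel" ([row, column] in pixels: a listed point, or the origin of a listed thing).
The state is a dict: "t": time; "joint_pos": joint angles; "joint_vel": joint speeds; "effort": joint torques, N m; "tcp_pos": TCP position; "tcp_rot": TCP orientation; "ft_force": force on the tool from outside, world axes, zero at the start; "ft_torque": the same for the moment, N m; "gripper_width": finger opening in m.
Only numpy, scipy, OpenCV 4.12 (cv2) and the standard library are available. Lean on these libraries where they do the work, as an engineer would, in place of code of your own. Each camera call takes 0.05 s, during which the arm holds its last target.

## Task

Clear the green cutting mat at the end of the painting session: lay the two freshly painted discs flat and face up on the slatted drying rack, fully on it and a few millimetres or more apart, stand the two small paint pots upright in the divided plywood box, and lay the brush flat and lengthwise in the long white tray. Leave the palette plate and the big paint jar where they are.

Things in the scene. Friction and masses are not known exactly. Their poses are not given: they have to be found in the camera images.
- disc_a: round wooden souvenir disc, 60 mm diameter, 8 mm thick, about 18 g, with a blue painted face with a turtle on its upper side and a bare wood edge; starts face up on the cutting mat (2 mm thick). The two discs are alike. Origin: centre of its underside; z points out of the painted face
- disc_b: round wooden souvenir disc, 60 mm diameter, 8 mm thick, about 18 g, with a blue painted face with a turtle on its upper side and a bare wood edge; starts face up on the cutting mat (2 mm thick). The two discs are alike. Origin: centre of its underside; z points out of the painted face
- pot_a: small closed paint pot, yellow with a paper label and a white screw lid; body 44 mm diameter, lid 45 mm diameter, 52 mm high in all (the lid is the top 15 mm), about 60 g; starts upright on the cutting mat (2 mm thick). The two pots are alike. Origin: centre of its underside; z points up through the lid
- pot_b: small closed paint pot, yellow with a paper label and a white screw lid; body 44 mm diameter, lid 45 mm diameter, 52 mm high in all (the lid is the top 15 mm), about 60 g; starts upright on the cutting mat (2 mm thick). The two pots are alike. Origin: centre of its underside; z points up through the lid
- brush: flat wash brush lying on the cutting mat (2 mm thick), 150 mm long, 9 mm thick, 35 g: wooden handle 18 mm wide (x from -72 to +16 mm), steel ferrule 28 mm wide (+16 to +46), pale rigid bristles 30 mm wide (+46 to +78). Origin: on its underside, under the handle near the ferrule and the balance point: grip here across the 18 mm. x points along the brush to the bristles, z up
- rack: slatted wooden drying rack, fixed: five pale slats, 14 mm wide, running along its y at 24 mm pitch; 110 mm (x) by 190 mm (y) over all, no rim, slat tops 18 mm above the table. Origin: its centre, at table height; z up. Its yaw is within 0.12 rad of 0 (long side across the robot's view)
- pot_box: low plywood box, fixed, divided into two equal open bays side by side along its y: 90 mm (x) by 150 mm (y) outside, walls and divider 6 mm thick, wall tops 25 mm and inner floor 6 mm above the table. Each bay is 78 (x) by 66 mm (y) inside, its centre 36 mm from the box's centre along +y or -y. Origin: centre of its underside; z up
- brush_tray: long shallow white plastic tray, fixed to the table: 100 mm (x) by 210 mm (y) outside, walls 5 mm thick and 18 mm high, inner floor 5 mm above the table, so 90 by 200 mm inside. Origin: centre of its underside; z up; the long way is its y
- plate: bystander: white china palette plate, 160 mm diameter, 16 mm high at the rim, with dabs of paint and a pale green sponge block on it (31 mm high in all), loose, to the right of the mat. Origin: centre of its underside
- big_jar: bystander: big white paint jar with a white cap, 68 mm diameter, 125 mm high, loose, to the left of the mat. Origin: centre of its underside

How it is judged:
At the end, for the whole second after the job is handed in: Discs flat, face up on the rack (centres within 35 mm in x, 75 mm in y of its centre; over 62 mm apart); pots upright on the box floor (within 20, 54 mm); brush flat in the tray (origin within 36, 36 mm; lengthwise within 0.4 rad, either way); tilts under 0.1 rad; all at rest (x of disc_a in the frame of rack between -0.035 and 0.035 m and y of disc_a in the frame of rack between -0.075 and 0.075 m and z of disc_a in the frame of rack between 0.014 and 0.022 m and angle between each of disc_a, disc_b, pot_a, pot_b's own z axis and vertical below 0.1 rad and x of disc_b in the frame of rack between -0.035 and 0.035 m and y of disc_b in the frame of rack between -0.075 and 0.075 m and z of disc_b in the frame of rack between 0.014 and 0.022 m and horizontal distance between disc_a and disc_b above 0.062 m and x of pot_a in the frame of pot_box between -0.02 and 0.02 m and y of pot_a in the frame of pot_box between -0.054 and 0.054 m and z of pot_a in the frame of pot_box between 0.002 and 0.01 m and x of pot_b in the frame of pot_box between -0.02 and 0.02 m and y of pot_b in the frame of pot_box between -0.054 and 0.054 m and z of pot_b in the frame of pot_box between 0.002 and 0.01 m and x of brush in the frame of brush_tray between -0.036 and 0.036 m and y of brush in the frame of brush_tray between -0.036 and 0.036 m and z of brush in the frame of brush_tray between 0.001 and 0.018 m and angle between the z axis of brush and the z axis of brush_tray, either way round below 0.1 rad and angle between the x axis of brush and the y axis of brush_tray, either way round below 0.4 rad and linear speed of each of disc_a, disc_b, pot_a, pot_b, brush below 0.02 m/s); the robot touches nothing.
It fails at once if the palette plate is pushed more than 20 mm from its place (distance of plate from where it was at the start of the episode above 0.02 m).
It fails at once if the big paint jar is pushed more than 20 mm or tipped (distance of big_jar from where it was at the start of the episode above 0.02 m or angle between big_jar's own z axis and vertical above 0.3 rad).
It also fails if it takes over 115 s, if anything falls off the work surface, if the arm or the gripper's body presses on something with over 40 N, if the wrist force passes 120 N, or if a joint passes its speed limit or range.

## Working session

There is one attempt and no reset: what is moved stays moved. The work goes in short steps, Python scripts to look and compute and a tool call to move; the robot and the scene stay as the last step left them, time stands still between calls to the robot, and variables do not carry over. Pictures are saved under pics/ and viewed, and the job is handed in when it is done.

Besides the shell and the picture viewer there is one more tool, called after ">>>" as name(argument=value, ...), one argument or row to a line, values as JSON. arm_command: Moves the arm, as the interface text tells. Its arguments: {"type":"object","properties":{"rows":{"type":"array"},"squeeze":{"type":"number"}},"required":["rows"]}

```bash
mkdir -p pics; ls
cat > h.py <<'E'
import numpy as np,cv2
from bench import *
def proj_out(p,u,v,depth):
    H,W=p['depth'].shape
    f=H/2/np.tan(np.radians(p['vertical_fov'])/2)
    x=(u-p['cx'])/f*depth; y=(v-p['cy'])/f*depth
    R=np.array(p['rotation'])
    if R.shape!=(3,3):
        from scipy.spatial.transform import Rotation
        R=Rotation.from_quat(np.array(R)[[1,2,3,0]]).as_matrix()
    return np.array(p['eye'])+R@np.array([x,-y,-depth])
def ray(p,u,v,z):
    a=np.array(p['eye']);b=proj_out(p,u,v,1.0)
    t=(z-a[2])/(b-a)[2]
    return a+t*(b-a)
def cloud(p):
    H,W=p['depth'].shape
    f=H/2/np.tan(np.radians(p['vertical_fov'])/2)
    v,u=np.mgrid[:H,:W]; d=p['depth']
    R=np.array(p['rotation'])
    if R.shape!=(3,3):
        from scipy.spatial.transform import Rotation
        R=Rotation.from_quat(np.array(R)[[1,2,3,0]]).as_matrix()
    c=np.stack([(u-p['cx'])/f*d,-(v-p['cy'])/f*d,-d],-1)
    return c@R.T+np.array(p['eye'])
E
python3 - <<'E'
from h import *
print(state())
for n in("scene","side","wrist"):
    p=read_camera(n); cv2.imwrite(f"pics/{n}0.png",p['frame'])
    print(n,{k:p[k] for k in p if k not in('frame','depth')})
E
```

```text
pics
{'t': 0.0, 'joint_pos': array([ 1.11216761e+00,  1.16469913e-01,  1.44229151e+00, -2.25571415e-05,
        1.58407022e+00, -3.78052502e-02]), 'joint_vel': array([ 0.00203492,  0.00041386,  0.00155303, -0.00138696,  0.00109618,
       -0.00132931]), 'effort': array([ 1.37942211e-04, -7.21292853e+01, -6.22599936e+01,  7.78133143e-02,
        2.40373355e-02, -1.46452639e-04]), 'tcp_pos': array([0.27570238, 0.61598108, 0.30199968]), 'tcp_rot': array([-1.41263229e-04,  2.08862672e-01,  9.77944784e-01, -6.03280228e-04]), 'ft_force': array([-0.55549194,  0.049794  ,  0.65868226]), 'ft_torque': array([0.00834195, 0.01990556, 0.00049632]), 'gripper_width': 0.09279752795843857}
scene {'vertical_fov': 51.885116247343774, 'cx': 258.64132257394516, 'cy': 190.3066495354631, 'eye': array([1.11388984, 0.48400538, 0.98521299]), 'rotation': array([0.40600936, 0.15556166, 0.30980289, 0.84556439]), 'shot': 1}
side {'vertical_fov': 43.78799916725708, 'cx': 262.7681992144626, 'cy': 187.9340085756247, 'eye': array([0.2320739 , 1.08127727, 1.24099996]), 'rotation': array([-0.10708582, -0.03788099,  0.35663461,  0.92731301]), 'shot': 2}
wrist {'vertical_fov': 62.18047405728724, 'cx': 251.11901065396722, 'cy': 195.46452112228462, 'eye': array([0.20453191, 0.64793483, 0.384053  ]), 'rotation': array([ 0.83081419, -0.11727414, -0.07600532,  0.53871862]), 'shot': 3}
```

View pics/scene0.png

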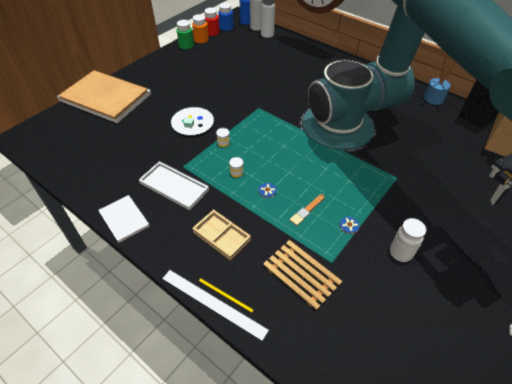

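View pics/side0.png

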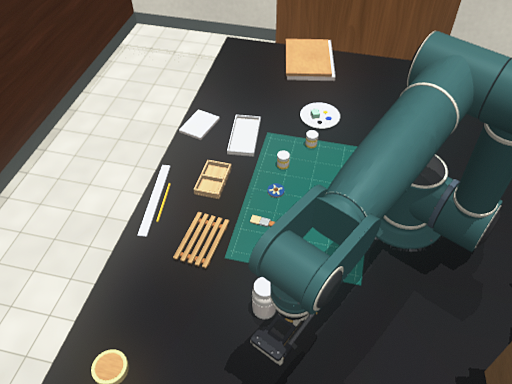

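View pics/wrist0.png

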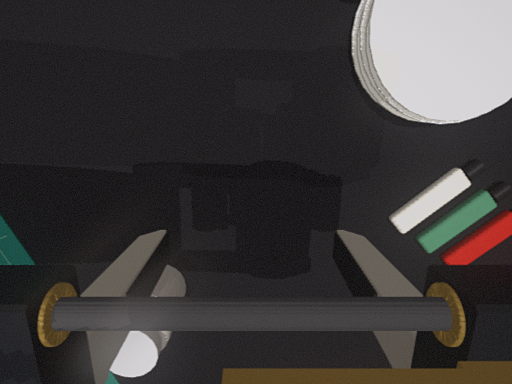

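```bash
cat > loc.py <<'E'
from h import *
p=read_camera("scene")
np.savez("scene.npz",**{k:np.array(p[k]) for k in p})
C=cloud(p)
Z={'disc_a':.002,'pot_a':.002,'brush':.002,'rack':0,'pot_box':0,'brush_tray':0,'plate':0,'big_jar':0}
for q in Z:
    for r in landmark_of(q,p)[:3]:
        v,u=r['pixel']; print(q,'lm',round(r['score'],2),np.round([u,v]),'planez',ray(p,u,v,Z[q]).round(4),'depth',C[int(v),int(u)].round(4))
    for r in find_in(q,p)[:3]: print('    bbox',round(r['score'],2),np.round(r['bbox']))
im=cv2.resize(p['frame'][70:320,130:450],None,fx=2.5,fy=2.5,interpolation=cv2.INTER_CUBIC)
cv2.imwrite("pics/crop1.png",im[:600,:800])
E
python3 loc.py
```

```text
disc_a lm 0.76 [266. 194.] planez [ 0.446  -0.0019  0.002 ] depth [ 4.531e-01 -3.000e-04  1.080e-02]
disc_a lm 0.57 [347. 223.] planez [0.3807 0.2634 0.002 ] depth [0.3876 0.2647 0.0117]
    bbox 0.78 [338. 214. 359. 233.]
    bbox 0.59 [259. 184. 279. 199.]
pot_a lm 0.61 [220. 146.] planez [ 0.3697 -0.2739  0.002 ] depth [ 0.3702 -0.2757  0.0038]
pot_a lm 0.54 [236. 172.] planez [ 0.4333 -0.1403  0.002 ] depth [ 0.4501 -0.1252  0.028 ]
    bbox 0.71 [229. 160. 245. 179.]
    bbox 0.7 [215. 128. 230. 145.]
brush lm 0.81 [307. 206.] planez [0.4021 0.1294 0.002 ] depth [0.3995 0.1276 0.0026]
    bbox 0.64 [289. 195. 325. 225.]
rack lm 0.87 [301. 274.] planez [0.6123 0.2505 0.    ] depth [0.6212 0.2514 0.0188]
    bbox 0.63 [263. 242. 341. 312.]
pot_box lm 0.68 [222. 235.] planez [ 0.6541 -0.0083 -0.    ] depth [ 0.6608 -0.0036  0.0122]
    bbox 0.82 [191. 212. 251. 263.]
brush_tray lm 0.77 [174. 187.] planez [ 0.6093 -0.2575  0.    ] depth [ 0.6108 -0.2566  0.0055]
    bbox 0.73 [140. 161. 206. 209.]
    bbox 0.71 [213. 128. 230. 144.]
plate lm 0.79 [192. 121.] planez [ 0.3344 -0.4501  0.    ] depth [ 0.3628 -0.4199  0.0349]
    bbox 0.67 [192. 211. 251. 265.]
    bbox 0.66 [172. 107. 214. 137.]
    bbox 0.17 [257. 184. 280. 198.]
big_jar lm 0.84 [401. 251.] planez [0.3685 0.4369 0.    ] depth [0.4022 0.4383 0.046 ]
    bbox 0.58 [391. 219. 425. 259.]
```

View pics/crop1.png

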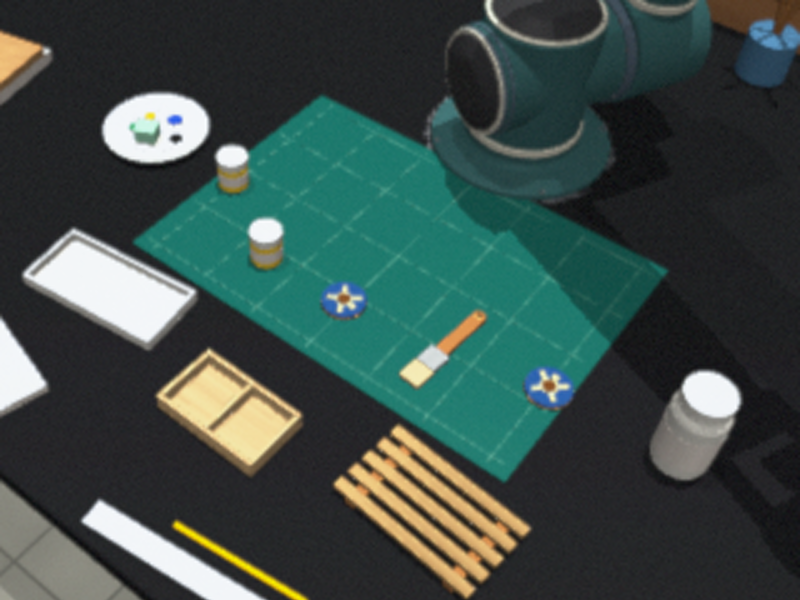

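```bash
cat > seg.py <<'E'
from h import *
p=dict(np.load("scene.npz")); p={k:(v.item() if v.ndim==0 else v) for k,v in p.items()}
C=cloud(p); f=p['frame']; hsv=cv2.cvtColor(f,cv2.COLOR_BGR2HSV).astype(int)
H,S,V=hsv[...,0],hsv[...,1],hsv[...,2]
def box(l,t,r,b):
    m=np.zeros(H.shape,bool); m[t:b+1,l:r+1]=1; return m
def pts(m,z):
    v,u=np.nonzero(m); return np.array([ray(p,a,b,z)[:2] for a,b in zip(u,v)])
def rep(n,m,z,rect=True):
    P=pts(m,z); print(n,len(P),'mean',P.mean(0).round(4),'min',P.min(0).round(3),'max',P.max(0).round(3),end=' ')
    if rect:
        (c,s,a)=cv2.minAreaRect((P*1000).astype(np.float32)); print('rect',np.round(c,1),np.round(s,1),round(a,2),end='')
    print(); return P
green=(H>70)&(H<95)&(S>100)
for n,b in(('disc1',(254,180,282,203)),('disc2',(334,210,363,237))):
    m=box(*b)&~green; m&=(V>60); rep(n,m,.009)
m=box(284,190,329,229)&~green&(V>90); P=rep('brush',m,.008)
or_=box(284,190,329,229)&(H<18)&(S>150)&(V>90); Q=rep('handle',or_,.008)
w=box(284,190,329,229)&~green&(V>120)&~(S>150); Q2=rep('head',w,.008); d=Q2.mean(0)-Q.mean(0); print('ang',np.degrees(np.arctan2(d[1],d[0])))
for n,b in(('pot1',(212,124,233,150)),('pot2',(226,155,247,181))):
    m=box(*b)&(S<60)&(V>150)&(C[...,2]>.045); rep(n+'lid',m,.053)
    m=box(*b)&(C[...,2]>.045)&~green; rep(n+'hi',m,.054)
m=box(262,240,344,314)&(V>110)&(C[...,2]>.014); rep('rack',m,.018)
m=box(188,208,254,266)&(V>60)&(S>40)&(C[...,2]>.020); rep('box',m,.025)
m=box(136,158,210,212)&(V>100)&(C[...,2]>.013); rep('tray',m,.018)
m=box(136,158,210,212)&(V>100); rep('trayall',m,.010)
m=box(165,100,220,140)&(V>100); rep('plate',m,.014)
E
python3 seg.py
```

```text
disc1 232 mean [ 0.4335 -0.0066] min [ 0.401 -0.038] max [0.465 0.024] rect [433.8  -6.7] [60.1 59.2] 39.0
disc2 287 mean [0.3877 0.2726] min [0.355 0.242] max [0.42  0.303] rect [387.  272.2] [63.3 61.4] 5.42
brush 347 mean [0.4213 0.1381] min [0.333 0.117] max [0.489 0.156] rect [410.6 139.2] [ 34. 156.] 84.76
handle 86 mean [0.3829 0.1421] min [0.344 0.132] max [0.418 0.151] rect [380.4 142.2] [15.9 75. ] 84.72
head 241 mean [0.4349 0.1358] min [0.333 0.117] max [0.488 0.153] rect [410.  136.6] [ 32.6 154.9] 87.27
ang -6.959304377482526
pot1lid 86 mean [ 0.3515 -0.2726] min [ 0.33  -0.296] max [ 0.373 -0.25 ] rect [ 351.2 -272.7] [43.8 40.5] 74.15
pot1hi 103 mean [ 0.3554 -0.2698] min [ 0.33  -0.295] max [ 0.401 -0.246] rect [ 362.1 -267. ] [65.3 46.3] 21.94
pot2lid 108 mean [ 0.4343 -0.1385] min [ 0.412 -0.161] max [ 0.455 -0.117] rect [ 435.6 -138.7] [41.7 43.1] 39.12
pot2hi 124 mean [ 0.4374 -0.1362] min [ 0.413 -0.16 ] max [ 0.483 -0.113] rect [ 448.2 -128.2] [72.8 42.9] 40.03
rack 1668 mean [0.6175 0.2563] min [0.526 0.155] max [0.679 0.352] rect [597.8 255.1] [190.  148.1] 84.57
box 421 mean [ 0.661 -0.003] min [ 0.613 -0.081] max [0.708 0.073] rect [660.5  -4.1] [153.1  93.2] 89.05
tray 361 mean [ 0.6157 -0.2562] min [ 0.481 -0.369] max [ 0.762 -0.148] rect [ 613.1 -257.4] [211.3 221.2] 45.15
trayall 2219 mean [ 0.5888 -0.2565] min [ 0.444 -0.378] max [ 0.761 -0.089] rect [ 609.4 -256.7] [241.4 234.7] 43.04
plate 1018 mean [ 0.341  -0.4329] min [ 0.257 -0.523] max [ 0.422 -0.283] rect [ 328.3 -416. ] [165.9 219.9] 24.34
```

>>> arm_command(
  rows=[
    [[0,0,0.115],[0,0,0],100],
    [[0,0,0.115],[0,0,0],100],
    [[0,0,0.115],[0,0,0],100],
    [[0,0,0.115],[0,0,0],100],
    [[0,0,0.115],[0,0,0],100],
  ],
  squeeze=10,
)

```text
t: 1.42
tcp_pos: [0.2757, 0.6161, 0.3028]
tcp_rot: [-0.0, 0.48, 0.877, -0.0]
ft_force: [-0.5, 0.6, -0.2]
gripper_width: 0.0931
```

>>> arm_command(
  rows=[
    [[0,0,0.115],[0,0,0],100],
    [[0,0,0.115],[0,0,0],100],
    [[0,0,0.115],[0,0,0],100],
    [[0,0,0.115],[0,0,0],100],
    [[0,0,0.115],[0,0,0],100],
  ],
)

```text
t: 1.83
tcp_pos: [0.2757, 0.6161, 0.3027]
tcp_rot: [-0.0, 0.709, 0.705, 0.0]
ft_force: [0.0, -0.5, 0.4]
gripper_width: 0.0929
```

>>> arm_command(
  rows=[
    [[0,0,0],[-0.034,0.011,0],100],
    [[0,0,0],[-0.034,0.011,0],100],
    [[0,0,0],[-0.034,0.011,0],100],
    [[0,0,0],[-0.034,0.011,0],100],
    [[0,0,0],[-0.034,0.011,0],100],
  ],
)

```text
t: 2.25
tcp_pos: [0.3308, 0.4446, 0.3027]
tcp_rot: [0.0, 0.707, 0.707, 0.0]
ft_force: [1.6, -0.4, -0.5]
gripper_width: 0.0934
```

>>> arm_command(
  rows=[
    [[0,0,0],[-0.034,0.011,0.01],100],
    [[0,0,0],[-0.034,0.011,0.01],100],
    [[0,0,0],[-0.034,0.011,0.01],100],
    [[0,0,0],[-0.034,0.011,0.01],100],
    [[0,0,0],[-0.034,0.011,0.01],100],
  ],
)

```text
t: 2.67
tcp_pos: [0.3858, 0.2745, 0.2525]
tcp_rot: [0.0, 0.707, 0.707, 0.0]
ft_force: [-0.0, -0.2, 0.1]
gripper_width: 0.093
```

```bash
cat > w.py <<'E'
import sys
from h import *
n=sys.argv[1]
print({k:np.round(v,4) for k,v in state().items() if k in('tcp_pos','tcp_rot','t','joint_pos')})
p=read_camera("wrist"); cv2.imwrite(f"pics/{n}.png",p['frame']); np.savez(n+".npz",**{k:np.array(p[k]) for k in p})
s=read_camera("scene"); cv2.imwrite(f"pics/{n}_s.png",s['frame']); np.savez(n+"_s.npz",**{k:np.array(s[k]) for k in s})
E
python3 w.py w1
```

```text
{'t': np.float64(2.6667), 'joint_pos': array([ 0.5646, -0.3195,  1.9257, -0.    ,  1.5347,  0.5642]), 'tcp_pos': array([0.3858, 0.2745, 0.2525]), 'tcp_rot': array([1.000e-04, 7.070e-01, 7.072e-01, 3.000e-04])}
```

View pics/w1.png

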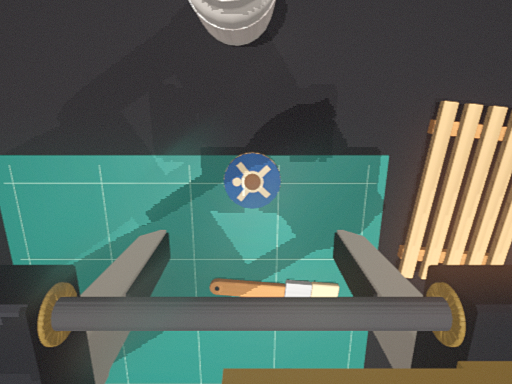

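View pics/w1_s.png

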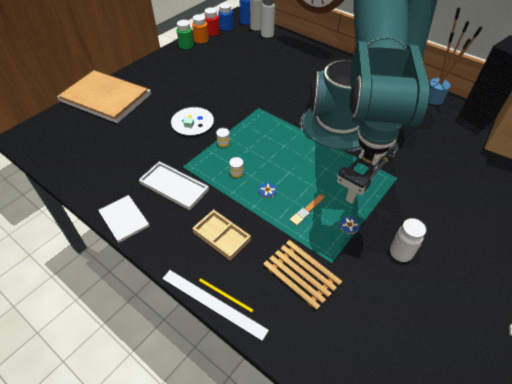

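```bash
cat > seg2.py <<'E'
from h import *
def load(n):
    p=dict(np.load(n+".npz")); return {k:(v.item() if v.ndim==0 else v) for k,v in p.items()}
def tops(p,m,z):
    v,u=np.nonzero(m); return np.array([ray(p,a,b,z)[:2] for a,b in zip(u,v)])
def bx(p,l,t,r,b):
    m=np.zeros(p['depth'].shape,bool); m[t:b+1,l:r+1]=1; return m
def hsv(p):
    h=cv2.cvtColor(p['frame'],cv2.COLOR_BGR2HSV).astype(int); return h[...,0],h[...,1],h[...,2]
E
python3 - <<'E'
from seg2 import *
p=load('w1'); H,S,V=hsv(p)
m=bx(p,215,140,290,215)&~((H>70)&(H<96))&(V>60)
P=tops(p,m,.010); print('disc',P.mean(0),P.min(0),P.max(0),cv2.minEnclosingCircle((P*1000).astype(np.float32)))
C=cloud(p); print('depth centre',C[177:186,248:257].reshape(-1,3).mean(0))
# rack slat first: edges
m=bx(p,395,95,511,285)&(V>150)&(C[...,2]>.012)&(C[...,2]<.026)
cv2.imwrite('pics/m.png',m*255)
Q=C[m]; print('rack',Q.min(0),Q.max(0))
b=bx(p,200,270,345,310)&~((H>70)&(H<96)&(S>80))&(V>90)&(C[...,2]<.03); Q=tops(p,b,.009);print('brush',cv2.minAreaRect((Q*1000).astype(np.float32)),Q.min(0),Q.max(0))
print(p['eye'])
E
```

```text
disc [0.38505666 0.27709162] [0.34850324 0.24481243] [0.41546954 0.31705358] ((375.9919128417969, 283.29974365234375), 42.66238021850586)
depth centre [0.38607762 0.27464362 0.01044312]
rack [0.55222529 0.16430927 0.01211469] [0.66604024 0.35491082 0.02086703]
brush ((411.9067077636719, 149.9769744873047), (151.08856201171875, 27.519933700561523), 0.01763170026242733) [0.33636383 0.13620267] [0.48745283 0.16373752]
[0.38482503 0.35186788 0.33447666][ WARN:0@0.461] global loadsave.cpp:1063 imwrite_ Unsupported depth image for selected encoder is fallbacked to CV_8U.
```

>>> arm_command(
  rows=[
    [[0,0,0],[0,0,0.035],100],
    [[0,0,0],[0,0,0.04],100],
    [[0,0,0],[0,0,0.04],100],
    [[0,0,0],[0,0,0.03],100],
    [[0,0,0],[0,0,0.0185],100],
  ],
)

```text
t: 3.18
tcp_pos: [0.3846, 0.2758, 0.086]
tcp_rot: [-0.0, 0.707, 0.707, -0.001]
ft_force: [-8.7, -1.0, 80.7]
gripper_width: 0.0928
```

>>> arm_command(
  rows=[
    [[0,0,0],[0,0,0],60],
    [[0,0,0],[0,0,0],55],
    [[0,0,0],[0,0,0],55],
    [[0,0,0],[0,0,0],55],
    [[0,0,0],[0,0,0],55],
  ],
)

```text
t: 3.6
tcp_pos: [0.3857, 0.2763, 0.0895]
tcp_rot: [0.0, 0.707, 0.707, 0.0]
ft_force: [0.1, 0.0, 0.5]
gripper_width: 0.0642
```

>>> arm_command(
  rows=[
    [[0,0,0],[0,0,0.0015],55],
    [[0,0,0],[0,0,0],0],
    [[0,0,0],[0,0,0],0],
    [[0,0,0],[0,0,0],0],
    [[0,0,0],[0,0,0],0],
  ],
)

```text
t: 4.02
tcp_pos: [0.3859, 0.2762, 0.0879]
tcp_rot: [0.0, 0.707, 0.707, 0.0]
ft_force: [0.8, 1.7, 2.3]
gripper_width: 0.0594
```

>>> arm_command(
  rows=[
    [[0,0,0],[0,0,-0.01],0],
    [[0,0,0],[0,0,-0.03],0],
    [[0,0,0],[0,0,-0.04],0],
    [[0,0,0],[0,0.03,-0.025],0],
    [[0,0,0],[0,0.03,0],0],
  ],
)

```text
t: 4.43
tcp_pos: [0.4473, 0.2769, 0.2]
tcp_rot: [0.001, 0.707, 0.708, 0.004]
ft_force: [0.4, -0.3, 1.1]
gripper_width: 0.0597
```

```bash
python3 - <<'E'
from seg2 import *
p=load('w1_s')
q=[ray(p,u,v,.018)[:2] for u,v in((289.2,241.2),(341.2,281.2),(317.2,307.6),(265.2,262.8))]
print(np.round(q,4),np.mean(q,0))
p=load('w1'); C=cloud(p); H,S,V=hsv(p)
# first slat left edge & ends
q=[ray(p,u,v,.018)[:2] for u,v in((440,103),(402,277),(459,103),(418,278))]
print(np.round(q,4))
print(state()['gripper_width'])
E
python3 w.py w2
```

```text
[[0.5552 0.168 ]
 [0.5713 0.3522]
 [0.6751 0.3424]
 [0.6555 0.1575]] [0.6142807  0.25501293]
[[0.5655 0.3531]
 [0.5537 0.1665]
 [0.5836 0.3531]
 [0.5718 0.1652]]
0.05970071521248265
{'t': np.float64(4.4333), 'joint_pos': array([ 0.5059, -0.1702,  1.8897, -0.    ,  1.4134,  0.5046]), 'tcp_pos': array([0.4473, 0.2769, 0.2   ]), 'tcp_rot': array([0.0012, 0.7066, 0.7076, 0.0041])}
```

View pics/w2.png

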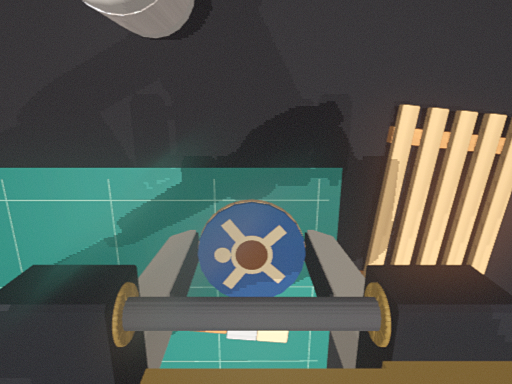

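>>> arm_command(
  rows=[
    [[0,0,0],[0.005,0.034,0],0],
    [[0,0,0],[0.005,0.034,0],0],
    [[0,0,0],[0.005,0.034,0.01],0],
    [[0,0,0],[0.005,0.034,0.02],0],
    [[0,0,0],[0.005,0.034,0.02],0],
  ],
)

```text
t: 4.95
tcp_pos: [0.6169, 0.3012, 0.1426]
tcp_rot: [0.0, 0.707, 0.707, 0.0]
ft_force: [-0.4, 0.6, -0.7]
gripper_width: 0.0595
```

>>> arm_command(
  rows=[
    [[0,0,0],[0,0,0.015],0],
    [[0,0,0],[0,0,0.01],0],
    [[0,0,0],[0,0,0],0],
    [[0,0,0],[0,0,0],0],
  ],
)

```text
t: 5.28
tcp_pos: [0.6147, 0.3011, 0.1181]
tcp_rot: [-0.0, 0.707, 0.707, -0.0]
ft_force: [0.2, -1.3, 0.0]
gripper_width: 0.0595
```

```bash
python3 w.py w3
```

```text
{'t': np.float64(5.2833), 'joint_pos': array([4.1820e-01, 2.4090e-01, 1.6064e+00, 1.0000e-04, 1.2951e+00,
       4.1790e-01]), 'tcp_pos': array([0.6147, 0.3011, 0.1181]), 'tcp_rot': array([-2.000e-04,  7.070e-01,  7.072e-01, -4.000e-04])}
```

View pics/w3.png

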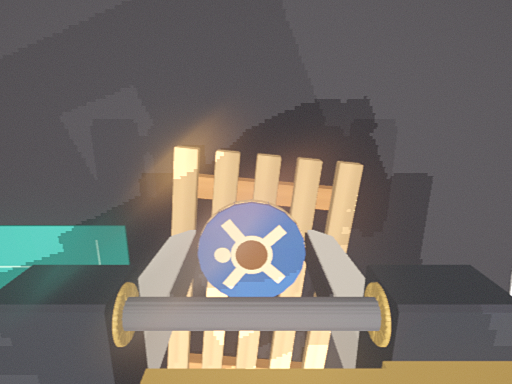

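>>> arm_command(
  rows=[
    [[0,0,0],[0,0.003,0.006],0],
    [[0,0,0],[0,0,0.004],0],
    [[0,0,0],[0,0,0.0025],0],
    [[0,0,0],[0,0,0],0],
    [[0,0,0],[0,0,0],0],
  ],
)

```text
t: 5.8
tcp_pos: [0.6186, 0.3011, 0.1051]
tcp_rot: [-0.0, 0.707, 0.707, -0.0]
ft_force: [0.2, -0.2, 0.5]
gripper_width: 0.0596
```

>>> arm_command(
  rows=[
    [[0,0,0],[0,0,0.001],0],
    [[0,0,0],[0,0,0],75],
    [[0,0,0],[0,0,0],85],
    [[0,0,0],[0,0,0],85],
    [[0,0,0],[0,0,-0.01],85],
  ],
)

```text
t: 6.22
tcp_pos: [0.6181, 0.3008, 0.1126]
tcp_rot: [-0.001, 0.707, 0.707, -0.001]
ft_force: [-0.9, 0.4, -0.5]
gripper_width: 0.078
```

>>> arm_command(
  rows=[
    [[0,0,0],[0,0,-0.03],90],
    [[0,0,0],[-0.03,-0.02,-0.02],100],
    [[0,0,0],[-0.036,-0.02,0],100],
    [[0,0,0],[-0.036,-0.02,0],100],
    [[0,0,0],[-0.036,-0.02,0],100],
  ],
)

```text
t: 6.63
tcp_pos: [0.5378, 0.162, 0.1653]
tcp_rot: [0.0, 0.707, 0.707, 0.001]
ft_force: [0.1, -0.7, -0.3]
gripper_width: 0.0931
```

>>> arm_command(
  rows=[
    [[0,0,0],[-0.03,-0.02,0],100],
    [[0,0,0],[-0.03,-0.02,0],100],
    [[0,0,0],[-0.035,-0.02,0],100],
    [[0,0,0],[-0.035,-0.02,0],100],
    [[0,0,0],[-0.035,-0.02,0],100],
  ],
)

```text
t: 7.05
tcp_pos: [0.4376, -0.003, 0.1651]
tcp_rot: [0.0, 0.707, 0.707, 0.0]
ft_force: [0.5, -1.1, -0.1]
gripper_width: 0.0928
```

```bash
python3 w.py w4
```

```text
{'t': np.float64(7.05), 'joint_pos': array([-6.5100e-02, -3.5820e-01,  2.0983e+00, -1.0000e-04,  1.4002e+00,
       -6.5800e-02]), 'tcp_pos': array([ 0.4376, -0.003 ,  0.1651]), 'tcp_rot': array([5.000e-04, 7.069e-01, 7.074e-01, 4.000e-04])}
```

View pics/w4.png

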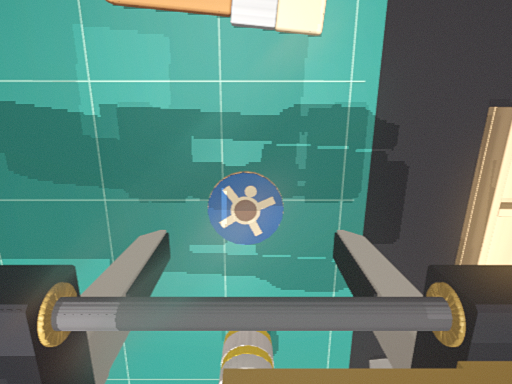

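View pics/w4_s.png

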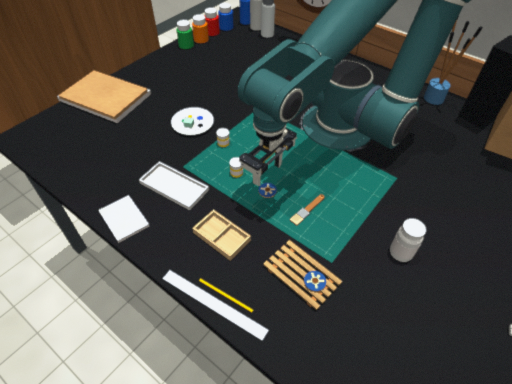

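Run:
```python
from seg2 import *
p=load('w4'); H,S,V=hsv(p); C=cloud(p)
print(p['eye'],'disc ray',ray(p,245.5,208,.010),C[204:213,241:250].reshape(-1,3).mean(0))
for u,v in((245.5,172),(245.5,243),(209,208),(282,208)): print(ray(p,u,v,.009)[:2])
for n,(u,v) in dict(ferr=(256,12),bend=(324,16),hend=(112,1)).items(): print(n,ray(p,u,v,.010),C[v,u])
```

```text
[0.43650486 0.07442575 0.24704404] disc ray [ 0.43254483 -0.00391179  0.01      ] [ 0.43216258 -0.00374967  0.0105073 ]
[0.4326327  0.02461589]
[ 0.43241963 -0.0341771 ]
[ 0.40381754 -0.00426436]
[ 0.46124876 -0.00422016]
ferr [0.44001953 0.13317377 0.01      ] [0.44001316 0.13306743 0.01042908]
bend [0.48537793 0.13086575 0.01      ] [0.48674504 0.13244453 0.00336921]
hend [0.345146   0.13948793 0.01      ] [0.34538961 0.13931444 0.01063208]
```

>>> arm_command(
  rows=[
    [[0,0,0],[-0.001,-0.005,0.03],100],
    [[0,0,0],[0,0,0.025],100],
    [[0,0,0],[0,0,0.012],100],
    [[0,0,0],[0,0,0.005],100],
    [[0,0,0],[0,0,0.003],80],
  ],
)

```text
t: 7.57
tcp_pos: [0.434, -0.0026, 0.0894]
tcp_rot: [-0.0, 0.707, 0.707, -0.0]
ft_force: [-0.2, -0.3, 0.5]
gripper_width: 0.0898
```

>>> arm_command(
  rows=[
    [[0,0,0],[0,0,0.0015],70],
    [[0,0,0],[0,0,0],0],
    [[0,0,0],[0,0,0],0],
    [[0,0,0],[0,0,0],0],
    [[0,0,0],[0,0,0],0],
  ],
)

```text
t: 7.98
tcp_pos: [0.434, -0.0029, 0.0884]
tcp_rot: [0.0, 0.707, 0.707, 0.0]
ft_force: [-0.2, 0.6, 3.9]
gripper_width: 0.0595
```

>>> arm_command(
  rows=[
    [[0,0,0],[0,0,-0.01],0],
    [[0,0,0],[0,0,-0.03],0],
    [[0,0,0],[0.005,0.005,-0.03],0],
    [[0,0,0],[0.026,0.022,-0.01],0],
    [[0,0,0],[0.03,0.025,0],0],
  ],
)

```text
t: 8.4
tcp_pos: [0.4871, 0.0582, 0.1726]
tcp_rot: [0.002, 0.708, 0.706, 0.002]
ft_force: [0.2, 0.5, -0.3]
gripper_width: 0.0599
```

>>> arm_command(
  rows=[
    [[0,0,0],[0.03,0.025,0],0],
    [[0,0,0],[0.03,0.025,0],0],
    [[0,0,0],[0.03,0.025,0],0],
    [[0,0,0],[0.03,0.025,0],0],
    [[0,0,0],[0.03,0.025,0.01],0],
  ],
)

```text
t: 8.82
tcp_pos: [0.6124, 0.2102, 0.1603]
tcp_rot: [0.001, 0.707, 0.707, 0.001]
ft_force: [0.1, -0.8, 1.6]
gripper_width: 0.0595
```

>>> arm_command(
  rows=[
    [[0,0,0],[0,0,0.025],0],
    [[0,0,0],[0,0,0.01],0],
    [[0,0,0],[0,0,0],0],
    [[0,0,0],[0,0,0],0],
  ],
)

```text
t: 9.15
tcp_pos: [0.6102, 0.2074, 0.1231]
tcp_rot: [-0.0, 0.707, 0.707, -0.0]
ft_force: [-0.6, -0.2, 0.5]
gripper_width: 0.0593
```

```bash
python3 w.py w5
```

```text
{'t': np.float64(9.15), 'joint_pos': array([ 2.8810e-01,  1.5500e-01,  1.6972e+00, -1.0000e-04,  1.2905e+00,
        2.8860e-01]), 'tcp_pos': array([0.6102, 0.2074, 0.1231]), 'tcp_rot': array([-2.000e-04,  7.073e-01,  7.069e-01, -5.000e-04])}
```

View pics/w5.png

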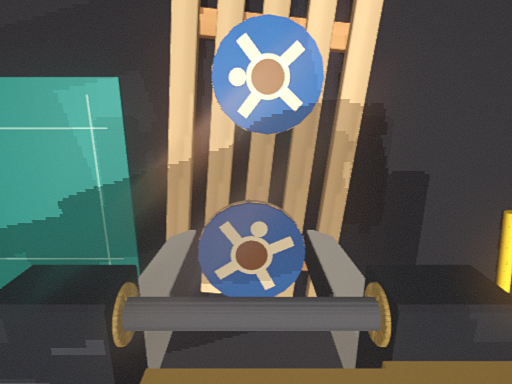

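>>> arm_command(
  rows=[
    [[0,0,0],[0.005,0.001,0.008],0],
    [[0,0,0],[0,0,0.006],0],
    [[0,0,0],[0,0,0.003],0],
    [[0,0,0],[0,0,0.0015],0],
    [[0,0,0],[0,0,0],0],
  ],
)

```text
t: 9.67
tcp_pos: [0.6116, 0.2131, 0.104]
tcp_rot: [-0.0, 0.707, 0.707, -0.0]
ft_force: [0.3, -0.1, -0.2]
gripper_width: 0.0595
```

>>> arm_command(
  rows=[
    [[0,0,0],[0,0,0],70],
    [[0,0,0],[0,0,0],85],
    [[0,0,0],[0,0,0],85],
    [[0,0,0],[0,0,-0.01],85],
    [[0,0,0],[0,0,-0.03],85],
  ],
)

```text
t: 10.08
tcp_pos: [0.6103, 0.2127, 0.141]
tcp_rot: [-0.001, 0.707, 0.707, -0.003]
ft_force: [-0.6, 0.1, -0.2]
gripper_width: 0.0789
```

>>> arm_command(
  rows=[
    [[0,0,0],[0,0,-0.035],100],
    [[0,0,0],[-0.013,-0.034,-0.015],100],
    [[0,0,0],[-0.013,-0.034,-0.015],100],
    [[0,0,0],[-0.013,-0.034,-0.015],100],
    [[0,0,0],[-0.013,-0.034,-0.015],100],
  ],
)

```text
t: 10.5
tcp_pos: [0.4741, 0.1606, 0.2404]
tcp_rot: [0.0, 0.707, 0.707, 0.0]
ft_force: [-0.8, 0.7, 1.5]
gripper_width: 0.0928
```

>>> arm_command(
  rows=[
    [[0,0,0],[-0.013,-0.034,0],100],
    [[0,0,0],[-0.012,-0.034,0],100],
    [[0,0,0.12],[0,0,0],100],
    [[0,0,0.12],[0,0,0],100],
    [[0,0,0.12],[0,0,0],100],
  ],
)

```text
t: 10.92
tcp_pos: [0.4072, 0.1359, 0.2407]
tcp_rot: [0.0, 0.824, 0.567, 0.001]
ft_force: [-0.2, 0.7, 0.2]
gripper_width: 0.093
```

>>> arm_command(
  rows=[
    [[0,0,0.12],[0,0,0],100],
    [[0,0,0.12],[0,0,0],100],
    [[0,0,0.12],[0,0,0],100],
    [[0,0,0.12],[0,0,0],100],
    [[0,0,0.12],[0,0,0],100],
  ],
)

```text
t: 11.33
tcp_pos: [0.4076, 0.1361, 0.2401]
tcp_rot: [0.0, 0.955, 0.298, 0.0]
ft_force: [0.9, -0.4, -0.2]
gripper_width: 0.0933
```

>>> arm_command(
  rows=[
    [[0,0,0.12],[0,0,0],100],
    [[0,0,0.12],[0,0,0],100],
    [[0,0,0.12],[0,0,0],100],
    [[0,0,0.12],[0,0,0],100],
    [[0,0,0.12],[0,0,0],100],
  ],
)

```text
t: 11.75
tcp_pos: [0.4076, 0.1361, 0.2401]
tcp_rot: [-0.0, 1.0, 0.002, 0.0]
ft_force: [-0.1, -0.5, -0.2]
gripper_width: 0.0928
```

```bash
python3 w.py w6
```

```text
{'t': np.float64(11.75), 'joint_pos': array([ 0.2628, -0.4238,  2.0218,  0.    ,  1.5427,  1.8288]), 'tcp_pos': array([0.4076, 0.1361, 0.2401]), 'tcp_rot': array([-1.0e-04,  1.0e+00,  2.4e-03,  4.0e-04])}
```

View pics/w6.png

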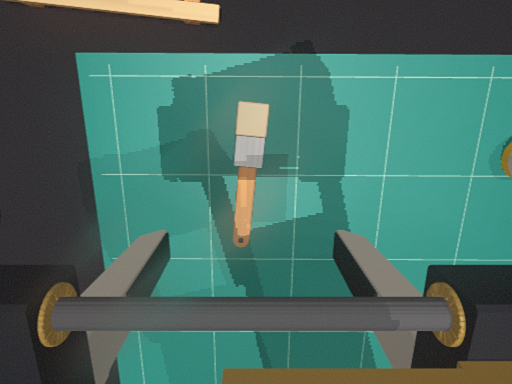

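View pics/w6_s.png

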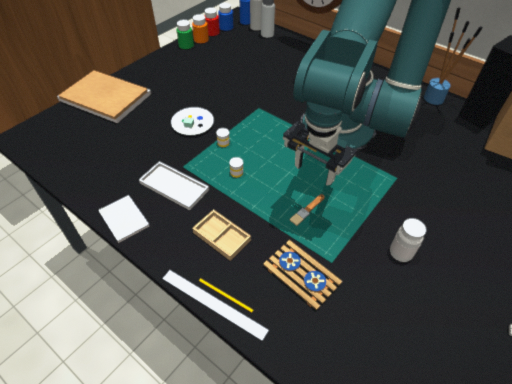

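Run:
```python
from seg2 import *
p=load('w6'); H,S,V=hsv(p); C=cloud(p)
m=bx(p,225,95,280,250)&~((H>70)&(H<96)&(S>80))&(V>90)
P=tops(p,m,.010); print(cv2.minAreaRect((P*1000).astype(np.float32)))
a=ray(p,253.5,102,.009);b=ray(p,240.5,246,.011);d=a-b;print(a,b,np.linalg.norm(d),np.arctan2(d[1],d[0]),'origin',b+d/np.linalg.norm(d)*.072)
```

```text
((410.534423828125, 134.16827392578125), (50.90951156616211, 150.60372924804688), 82.88867950439453)
[0.48560471 0.13493741 0.009     ] [0.33832516 0.14770274 0.011     ] 0.14784525411746843 -0.08645805318336254 origin [0.41004966 0.14148608 0.01002601]
```

>>> arm_command(
  rows=[
    [[0,0,0.087],[0.0025,-0.0055,0.035],60],
    [[0,0,0],[0,0,0.04],60],
    [[0,0,0],[0,0,0.035],60],
    [[0,0,0],[0,0,0.02],60],
    [[0,0,0],[0,0,0.01],60],
  ],
)

```text
t: 12.27
tcp_pos: [0.4091, 0.1414, 0.0967]
tcp_rot: [0.001, 0.999, -0.036, -0.002]
ft_force: [-0.3, -0.5, -0.3]
gripper_width: 0.0643
```

>>> arm_command(
  rows=[
    [[0,0,0],[0,0,0.006],60],
    [[0,0,0],[0,0,0.0035],60],
    [[0,0,0],[0,0,0.002],60],
    [[0,0,0],[0,0,0],40],
  ],
)

```text
t: 12.6
tcp_pos: [0.4107, 0.1418, 0.0887]
tcp_rot: [-0.0, 0.999, -0.038, 0.001]
ft_force: [1.0, -0.6, -0.7]
gripper_width: 0.0526
```

```bash
python3 w.py w7
```

```text
{'t': np.float64(12.6), 'joint_pos': array([ 0.2737, -0.2873,  2.1765, -0.    ,  1.251 ,  1.9199]), 'tcp_pos': array([0.4107, 0.1418, 0.0887]), 'tcp_rot': array([-2.000e-04,  9.993e-01, -3.770e-02,  7.000e-04])}
```

View pics/w7.png

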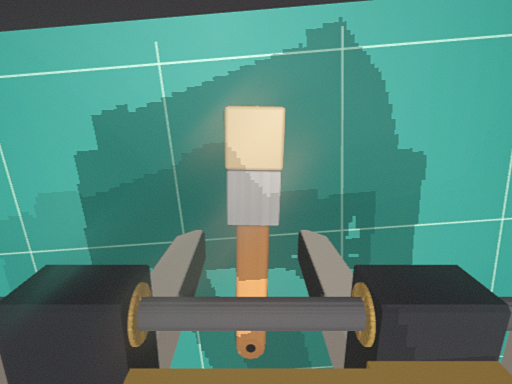

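>>> arm_command(
  rows=[
    [[0,0,0],[0,0,0],0],
    [[0,0,0],[0,0,0],0],
    [[0,0,0],[0,0,0],0],
    [[0,0,0],[0,0,0],0],
    [[0,0,0],[0,0,-0.01],0],
  ],
  squeeze=25,
)

```text
t: 13.12
tcp_pos: [0.4095, 0.1414, 0.0965]
tcp_rot: [0.0, 0.999, -0.038, -0.001]
ft_force: [-0.0, 0.4, -0.4]
gripper_width: 0.0174
```

>>> arm_command(
  rows=[
    [[0,0,0],[0,0,-0.03],0],
    [[0,0,0],[0,0,-0.035],0],
    [[0,0,0],[0,0,-0.035],0],
    [[0,0,-0.1],[0,0,-0.015],0],
    [[0,0,-0.1],[0,0,0],0],
  ],
)

```text
t: 13.53
tcp_pos: [0.4111, 0.1419, 0.2179]
tcp_rot: [-0.001, 0.998, 0.064, 0.003]
ft_force: [1.0, 0.3, 0.0]
gripper_width: 0.0176
```

Run:
```python
from seg2 import *
s=load('w6_s')
# tray corners from crop1 outer top edges (z .018)
for n,z,L in (('tray',.018,((75,231),(196,293),(150,346),(24,277))),('box',.025,((209,351),(301,416),(250,471),(157,397)))):
    q=np.array([ray(s,u/2.5+130,v/2.5+70,z)[:2] for u,v in L]); print(n,q.round(4),q.mean(0).round(4))
    print([np.round(q[(i+1)%4]-q[i],4) for i in range(4)])
H,S,V=hsv(s); C=cloud(s)
m=bx(s,136,158,210,212)&(C[...,2]<.03)&(V>120)
n,l,st,ce=cv2.connectedComponentsWithStats(m.astype(np.uint8)); k=1+st[1:,4].argmax()
P=C[l==k][:,:2]; print('tray cloud',cv2.minAreaRect((P*1000).astype(np.float32)),P.mean(0))
```

```text
tray [[ 0.5727 -0.3625]
 [ 0.5508 -0.157 ]
 [ 0.6502 -0.1415]
 [ 0.6723 -0.351 ]] [ 0.6115 -0.253 ]
[array([-0.0219,  0.2055]), array([0.0994, 0.0155]), array([ 0.0221, -0.2095]), array([-0.0996, -0.0115])]
box [[ 0.6137 -0.0754]
 [ 0.6168  0.0726]
 [ 0.7093  0.0748]
 [ 0.7027 -0.0765]] [ 0.6606 -0.0011]
[array([0.003, 0.148]), array([0.0926, 0.0022]), array([-0.0067, -0.1513]), array([-0.0889,  0.0011])]
tray cloud ((603.7642822265625, -268.582763671875), (120.09253692626953, 230.08290100097656), 6.75978422164917) [ 0.60686604 -0.26248491]
```

>>> arm_command(
  rows=[
    [[0,0,-0.12],[0,0,0],0],
    [[0,0,-0.12],[0,0,0],0],
    [[0,0,-0.12],[0,0,0],0],
    [[0,0,-0.12],[0,0,0],0],
    [[0,0,-0.12],[0,0,0],0],
  ],
)

```text
t: 13.95
tcp_pos: [0.4101, 0.1416, 0.2135]
tcp_rot: [0.0, 0.934, 0.357, 0.0]
ft_force: [-0.4, -0.0, -1.0]
gripper_width: 0.0176
```

>>> arm_command(
  rows=[
    [[0,0,-0.12],[0,0,0],0],
    [[0,0,-0.12],[0,0,0],0],
    [[0,0,-0.12],[0,0,0],0],
    [[0,0,-0.12],[0,0,0],0],
    [[0,0,-0.12],[0,0,0],0],
  ],
)

```text
t: 14.37
tcp_pos: [0.4101, 0.1416, 0.2135]
tcp_rot: [0.0, 0.787, 0.617, 0.0]
ft_force: [-0.3, 0.5, -0.7]
gripper_width: 0.0175
```

>>> arm_command(
  rows=[
    [[0,0,-0.12],[0,0,0],0],
    [[0,0,-0.12],[0,0,0],0],
    [[0,0,-0.12],[0,0,0],0],
    [[0,0,0],[-0.03,0.011,0],0],
    [[0,0,0],[-0.035,0.013,0],0],
  ],
)

```text
t: 14.78
tcp_pos: [0.4411, 0.0802, 0.2138]
tcp_rot: [0.0, 0.664, 0.747, 0.0]
ft_force: [0.6, 0.6, -0.5]
gripper_width: 0.0171
```

>>> arm_command(
  rows=[
    [[0,0,0],[-0.035,0.013,0],0],
    [[0,0,0],[-0.035,0.013,0],0],
    [[0,0,0],[-0.035,0.013,0],0],
    [[0,0,0],[-0.035,0.013,0],0],
    [[0,0,0],[-0.035,0.013,0],0],
  ],
)

```text
t: 15.2
tcp_pos: [0.5261, -0.0888, 0.2136]
tcp_rot: [0.0, 0.666, 0.746, 0.0]
ft_force: [0.2, 0.8, -0.2]
gripper_width: 0.0172
```

>>> arm_command(
  rows=[
    [[0,0,0],[-0.035,0.013,0],0],
    [[0,0,0],[-0.035,0.013,0],0],
    [[0,0,0],[-0.035,0.013,0],0],
    [[0,0,0],[-0.035,0.013,0],0],
    [[0,0,0],[-0.03,0.013,0],0],
  ],
)

```text
t: 15.62
tcp_pos: [0.6099, -0.2508, 0.2134]
tcp_rot: [0.0, 0.666, 0.746, -0.0]
ft_force: [0.9, 0.7, -0.2]
gripper_width: 0.0177
```

```bash
python3 w.py w8
```

```text
{'t': np.float64(15.6167), 'joint_pos': array([-4.2870e-01,  1.1940e-01,  1.5835e+00, -2.0000e-04,  1.4385e+00,
       -5.4100e-01]), 'tcp_pos': array([ 0.6099, -0.2508,  0.2134]), 'tcp_rot': array([ 1.000e-04,  6.663e-01,  7.457e-01, -1.000e-04])}
```

View pics/w8.png

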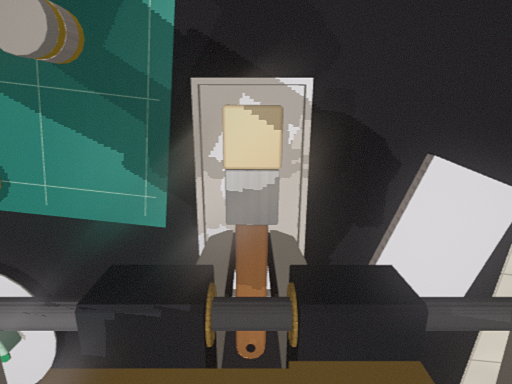

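View pics/w8_s.png

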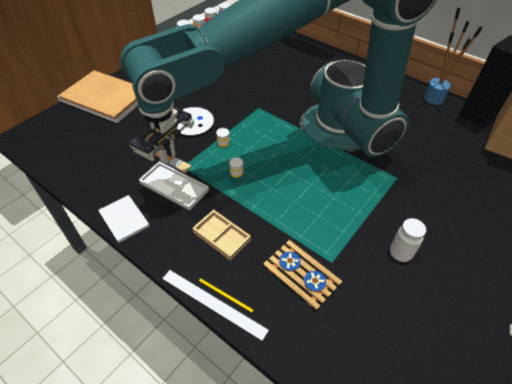

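Run:
```python
from seg2 import *
p=load('w8')
a=ray(p,192,79,.018);b=ray(p,313,79,.018);m=(a+b)/2;print(a,b,m, 'ctr',m-np.array([-.11,.994,0])*.105)
```

```text
[ 0.55011558 -0.15973315  0.018     ] [ 0.64870663 -0.1485564   0.018     ] [ 0.5994111  -0.15414477  0.018     ] ctr [ 0.6109611  -0.25851477  0.018     ]
```

>>> arm_command(
  rows=[
    [[0,0,0],[-0.004,0,0.03],0],
    [[0,0,0],[0,0,0.035],0],
    [[0,0,0],[0,0,0.025],0],
    [[0,0,0],[0,0,0.015],0],
    [[0,0,0],[0,0,0.008],0],
  ],
)

```text
t: 16.13
tcp_pos: [0.6093, -0.2517, 0.0981]
tcp_rot: [-0.001, 0.666, 0.746, -0.0]
ft_force: [-0.1, -0.3, -1.8]
gripper_width: 0.0175
```

>>> arm_command(
  rows=[
    [[0,0,0],[0,0,0.004],0],
    [[0,0,0],[0,0,0.0025],0],
    [[0,0,0],[0,0,0],0],
    [[0,0,0],[0,0,0],0],
  ],
)

```text
t: 16.47
tcp_pos: [0.6104, -0.2525, 0.0947]
tcp_rot: [0.001, 0.666, 0.746, 0.0]
ft_force: [-0.0, -0.0, 0.8]
gripper_width: 0.0174
```

>>> arm_command(
  rows=[
    [[0,0,0],[0,0,0.0015],0],
    [[0,0,0],[0,0,0.001],0],
    [[0,0,0],[0,0,0],0],
    [[0,0,0],[0,0,0],0],
  ],
)

```text
t: 16.8
tcp_pos: [0.61, -0.2524, 0.091]
tcp_rot: [0.0, 0.666, 0.746, 0.0]
ft_force: [-0.6, 0.3, 2.0]
gripper_width: 0.0177
```

>>> arm_command(
  rows=[
    [[0,0,0],[0,0,0],38],
    [[0,0,0],[0,0,0],38],
    [[0,0,0],[0,0,0],38],
    [[0,0,0],[0,0,0],38],
    [[0,0,0],[0,0,-0.01],38],
  ],
)

```text
t: 17.22
tcp_pos: [0.6092, -0.2521, 0.0992]
tcp_rot: [-0.001, 0.666, 0.746, -0.0]
ft_force: [-1.1, -0.4, -0.3]
gripper_width: 0.0351
```

>>> arm_command(
  rows=[
    [[0,0,0],[0,0,-0.03],40],
    [[0,0,0],[0,0,-0.03],60],
    [[0,0,0],[0,0,-0.03],100],
    [[0,0,0],[0,0,-0.03],100],
    [[0,0,0],[0,0,0],100],
  ],
)

```text
t: 17.63
tcp_pos: [0.6111, -0.2529, 0.2286]
tcp_rot: [0.004, 0.666, 0.746, 0.001]
ft_force: [0.8, -0.4, 0.2]
gripper_width: 0.0591
```

```bash
python3 w.py w9
```

```text
{'t': np.float64(17.6333), 'joint_pos': array([-0.4309,  0.1112,  1.5672,  0.    ,  1.4546, -0.5439]), 'tcp_pos': array([ 0.6111, -0.2529,  0.2286]), 'tcp_rot': array([0.0041, 0.666 , 0.7459, 0.0013])}
```

View pics/w9.png

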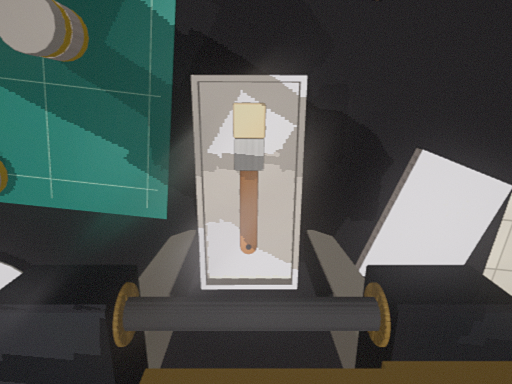

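>>> arm_command(
  rows=[
    [[0,0,0.113],[0,0,0],100],
    [[0,0,0],[0.021,-0.033,0],100],
    [[0,0,0],[0.021,-0.033,0],100],
    [[0,0,0],[0.021,-0.033,0],100],
    [[0,0,0],[0.021,-0.033,0],100],
  ],
)

```text
t: 18.15
tcp_pos: [0.476, -0.1674, 0.2189]
tcp_rot: [-0.001, 0.707, 0.707, -0.0]
ft_force: [-0.5, -0.7, 1.0]
gripper_width: 0.0926
```

>>> arm_command(
  rows=[
    [[0,0,0],[0.021,-0.033,0],100],
    [[0,0,0],[0.009,-0.009,0.015],100],
    [[0,0,0],[0,0,0.01],100],
    [[0,0,0],[0,0,0],100],
  ],
)

```text
t: 18.48
tcp_pos: [0.4351, -0.1379, 0.1934]
tcp_rot: [-0.001, 0.707, 0.707, -0.001]
ft_force: [0.7, -0.2, -0.6]
gripper_width: 0.0928
```

```bash
python3 w.py w10
```

```text
{'t': np.float64(18.4833), 'joint_pos': array([-3.6290e-01, -3.2840e-01,  2.0291e+00, -1.0000e-04,  1.4434e+00,
       -3.6340e-01]), 'tcp_pos': array([ 0.4351, -0.1379,  0.1934]), 'tcp_rot': array([-1.100e-03,  7.069e-01,  7.073e-01, -6.000e-04])}
```

View pics/w10.png

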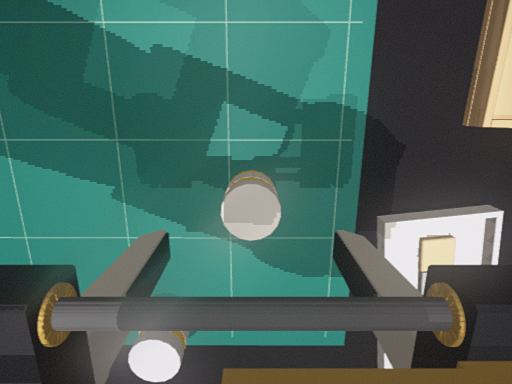

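Run:
```python
from seg2 import *
p=load('w10');C=cloud(p)
print(ray(p,251,209,.054),C[205:213,247:255].reshape(-1,3).mean(0),ray(p,156,354,.054),C[354,156])
```

```text
[ 0.43384306 -0.13430964  0.054     ] [ 0.43347625 -0.13395998  0.05390838] [ 0.35376547 -0.26335111  0.054     ] [ 0.35393361 -0.26292797  0.0544621 ]
```

>>> arm_command(
  rows=[
    [[0,0,0],[0.002,-0.001,0.03],100],
    [[0,0,0],[0,0,0.03],100],
    [[0,0,0],[0,0,0.015],100],
    [[0,0,0],[0,0,0.007],100],
    [[0,0,0],[0,0,0],60],
  ],
  squeeze=20,
)

```text
t: 19.0
tcp_pos: [0.435, -0.1367, 0.1125]
tcp_rot: [-0.001, 0.707, 0.707, -0.001]
ft_force: [0.2, 0.6, 0.7]
gripper_width: 0.0898
```

>>> arm_command(
  rows=[
    [[0,0,0],[0,0,0],0],
    [[0,0,0],[0,0,0],0],
    [[0,0,0],[0,0,0],0],
    [[0,0,0],[0,0,0],0],
    [[0,0,0],[0,0,-0.005],0],
  ],
)

```text
t: 19.42
tcp_pos: [0.4348, -0.1363, 0.1188]
tcp_rot: [-0.0, 0.707, 0.707, -0.0]
ft_force: [-0.5, 1.4, 0.4]
gripper_width: 0.0574
```

>>> arm_command(
  rows=[
    [[0,0,0],[0,0,0.005],0],
    [[0,0,0],[0,0,0],0],
    [[0,0,0],[0,0,0],0],
    [[0,0,0],[0,0,0],0],
    [[0,0,0],[0,0,0],0],
  ],
)

```text
t: 19.83
tcp_pos: [0.4348, -0.1363, 0.1136]
tcp_rot: [-0.0, 0.707, 0.707, -0.0]
ft_force: [-0.4, 0.8, -1.0]
gripper_width: 0.0445
```

>>> arm_command(
  rows=[
    [[0,0,0],[0,0,-0.01],0],
    [[0,0,0],[0,0,-0.03],0],
    [[0,0,0],[0,0,-0.03],0],
    [[0,0,0],[0.02,0.026,0],0],
    [[0,0,0],[0.025,0.033,0],0],
  ],
)

```text
t: 20.25
tcp_pos: [0.4944, -0.0919, 0.1873]
tcp_rot: [0.002, 0.708, 0.706, 0.001]
ft_force: [-0.2, -1.4, -1.5]
gripper_width: 0.0447
```

>>> arm_command(
  rows=[
    [[0,0,0],[0.025,0.033,0],0],
    [[0,0,0],[0.025,0.033,0],0],
    [[0,0,0],[0.025,0.033,0],0],
    [[0,0,0],[0.025,0.033,0],0],
    [[0,0,0],[0.025,0.033,0],0],
  ],
)

```text
t: 20.67
tcp_pos: [0.6604, 0.0353, 0.1843]
tcp_rot: [0.0, 0.707, 0.707, 0.0]
ft_force: [0.0, -1.1, -1.1]
gripper_width: 0.0445
```

```bash
python3 w.py w11
```

```text
{'t': np.float64(20.6667), 'joint_pos': array([ 0.0149,  0.1413,  1.6078, -0.    ,  1.3923,  0.0146]), 'tcp_pos': array([0.6604, 0.0353, 0.1843]), 'tcp_rot': array([1.000e-04, 7.070e-01, 7.072e-01, 1.000e-04])}
```

View pics/w11.png

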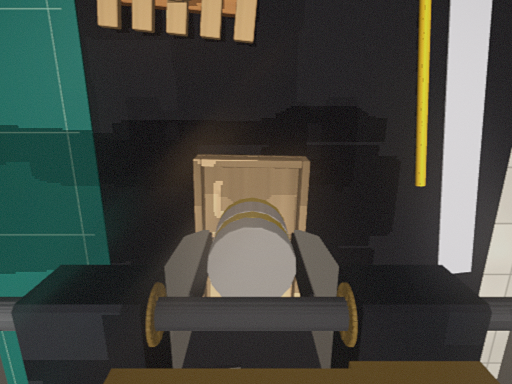

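Run:
```python
from seg2 import *
p=load('w11')
a=ray(p,193,157,.025);b=ray(p,309,157,.025);print(a,b,(a+b)/2,'bay y', (a+b)[1]/2-.075+.036)
```

```text
[0.61527753 0.07388676 0.025     ] [0.70367294 0.07395011 0.025     ] [0.65947523 0.07391843 0.025     ] bay y 0.03491843421080056
```

>>> arm_command(
  rows=[
    [[0,0,0],[0,0,0.02],0],
    [[0,0,0],[0,0,0.02],0],
    [[0,0,0],[0,0,0.013],0],
    [[0,0,0],[0,0,0.007],0],
    [[0,0,0],[0,0,0.003],0],
  ],
)

```text
t: 21.18
tcp_pos: [0.6585, 0.0334, 0.12]
tcp_rot: [-0.0, 0.707, 0.707, -0.0]
ft_force: [0.2, 0.3, 0.2]
gripper_width: 0.0444
```

>>> arm_command(
  rows=[
    [[0,0,0],[0,0,0.0015],0],
    [[0,0,0],[0,0,0.001],0],
    [[0,0,0],[0,0,0],0],
    [[0,0,0],[0,0,0],0],
  ],
)

```text
t: 21.52
tcp_pos: [0.6591, 0.0336, 0.1191]
tcp_rot: [0.0, 0.707, 0.707, 0.0]
ft_force: [0.0, 0.1, -0.2]
gripper_width: 0.0445
```

>>> arm_command(
  rows=[
    [[0,0,0],[0,0,0.001],0],
    [[0,0,0],[0,0,0],0],
    [[0,0,0],[0,0,0],75],
    [[0,0,0],[0,0,0],75],
    [[0,0,0],[0,0,0],75],
  ],
)

```text
t: 21.93
tcp_pos: [0.6589, 0.0337, 0.1173]
tcp_rot: [0.0, 0.707, 0.707, 0.0]
ft_force: [-0.3, -0.7, -0.1]
gripper_width: 0.0601
```

>>> arm_command(
  rows=[
    [[0,0,0],[0,0,0],85],
    [[0,0,0],[0,0,-0.02],85],
    [[0,0,0],[0,0,-0.035],100],
    [[0,0,0],[0,0,-0.03],100],
    [[0,0,0],[-0.025,-0.026,0],100],
  ],
)

```text
t: 22.35
tcp_pos: [0.6363, 0.0107, 0.2089]
tcp_rot: [0.003, 0.706, 0.708, 0.003]
ft_force: [1.5, -0.8, 0.5]
gripper_width: 0.0918
```

>>> arm_command(
  rows=[
    [[0,0,0],[-0.027,-0.027,0],100],
    [[0,0,0],[-0.027,-0.027,0],100],
    [[0,0,0],[-0.027,-0.027,0],100],
    [[0,0,0],[-0.027,-0.027,0],100],
    [[0,0,0],[-0.027,-0.027,0],100],
  ],
)

```text
t: 22.77
tcp_pos: [0.4964, -0.1272, 0.2023]
tcp_rot: [0.0, 0.707, 0.707, 0.0]
ft_force: [0.9, -0.7, -0.0]
gripper_width: 0.0929
```

>>> arm_command(
  rows=[
    [[0,0,0],[-0.027,-0.028,0],100],
    [[0,0,0],[-0.027,-0.028,0],100],
    [[0,0,0],[-0.027,-0.028,0],100],
    [[0,0,0],[-0.027,-0.028,0],100],
    [[0,0,0],[-0.027,-0.028,0],100],
  ],
)

```text
t: 23.18
tcp_pos: [0.3563, -0.2621, 0.2025]
tcp_rot: [0.0, 0.707, 0.707, 0.0]
ft_force: [0.5, -0.0, -0.1]
gripper_width: 0.0929
```

```bash
python3 w.py w12
```

```text
{'t': np.float64(23.1833), 'joint_pos': array([-0.6919, -0.3721,  2.0464, -0.    ,  1.4665, -0.6923]), 'tcp_pos': array([ 0.3563, -0.2621,  0.2025]), 'tcp_rot': array([4.000e-04, 7.070e-01, 7.072e-01, 0.000e+00])}
```

View pics/w12.png

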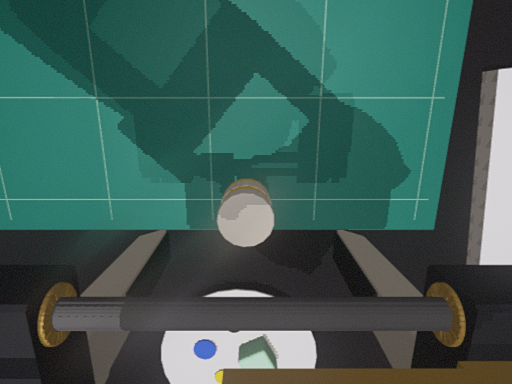

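View pics/w12_s.png

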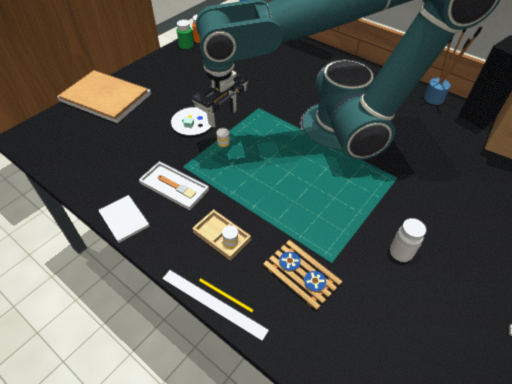

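Run:
```python
from seg2 import *
p=load('w12');C=cloud(p)
print(ray(p,245.5,218.5,.054),C[214:223,241:250].reshape(-1,3).mean(0))
```

```text
[ 0.35130551 -0.26944632  0.054     ] [ 0.35100504 -0.26805977  0.05677082]
```

>>> arm_command(
  rows=[
    [[0,0,0],[-0.008,-0.005,0.03],100],
    [[0,0,0],[0,0,0.03],100],
    [[0,0,0],[0,0,0.016],100],
    [[0,0,0],[0,0,0.009],100],
    [[0,0,0],[0,0,0.004],100],
  ],
)

```text
t: 23.7
tcp_pos: [0.3529, -0.2689, 0.1122]
tcp_rot: [-0.001, 0.707, 0.707, -0.0]
ft_force: [0.6, 0.5, -0.2]
gripper_width: 0.0932
```

>>> arm_command(
  rows=[
    [[0,0,0],[0,0,0],0],
    [[0,0,0],[0,0,0],0],
    [[0,0,0],[0,0,0],0],
    [[0,0,0],[0,0,0],0],
    [[0,0,0],[0,0,0],0],
  ],
)

```text
t: 24.12
tcp_pos: [0.3531, -0.2695, 0.114]
tcp_rot: [0.001, 0.707, 0.707, 0.0]
ft_force: [-0.5, -0.8, 0.1]
gripper_width: 0.064
```

>>> arm_command(
  rows=[
    [[0,0,0],[0,0,0],0],
    [[0,0,0],[0,0,0],0],
    [[0,0,0],[0,0,0],0],
    [[0,0,0],[0,0,0],0],
  ],
)

```text
t: 24.45
tcp_pos: [0.3529, -0.2694, 0.1134]
tcp_rot: [0.0, 0.707, 0.707, 0.0]
ft_force: [-0.7, 0.7, 1.4]
gripper_width: 0.0447
```

>>> arm_command(
  rows=[
    [[0,0,0],[0,0,-0.01],0],
    [[0,0,0],[0,0,-0.03],0],
    [[0,0,0],[0,0,-0.03],0],
    [[0,0,0],[0.021,0.028,0],0],
    [[0,0,0],[0.021,0.028,0],0],
  ],
)

```text
t: 24.87
tcp_pos: [0.4095, -0.2279, 0.1863]
tcp_rot: [0.002, 0.708, 0.706, 0.0]
ft_force: [0.4, -1.1, -1.5]
gripper_width: 0.045
```

>>> arm_command(
  rows=[
    [[0,0,0],[0.021,0.028,0],0],
    [[0,0,0],[0.021,0.028,0],0],
    [[0,0,0],[0.021,0.028,0],0],
    [[0,0,0],[0.021,0.028,0],0],
    [[0,0,0],[0.021,0.028,0],0],
  ],
)

```text
t: 25.28
tcp_pos: [0.5502, -0.1209, 0.184]
tcp_rot: [0.0, 0.707, 0.707, 0.0]
ft_force: [-0.5, -0.2, -1.2]
gripper_width: 0.0449
```

>>> arm_command(
  rows=[
    [[0,0,0],[0.021,0.028,0],0],
    [[0,0,0],[0.021,0.028,0],0],
    [[0,0,0],[0.021,0.028,0],0],
    [[0,0,0],[0.022,0.027,0],0],
    [[0,0,0],[0,0,0],0],
  ],
)

```text
t: 25.7
tcp_pos: [0.663, -0.034, 0.1832]
tcp_rot: [-0.0, 0.706, 0.708, 0.0]
ft_force: [1.6, 0.3, -1.0]
gripper_width: 0.0443
```

```bash
python3 w.py w13
```

```text
{'t': np.float64(25.7), 'joint_pos': array([-9.0000e-02,  1.4730e-01,  1.6030e+00,  1.0000e-03,  1.3911e+00,
       -9.2500e-02]), 'tcp_pos': array([ 0.663 , -0.034 ,  0.1832]), 'tcp_rot': array([-2.000e-04,  7.063e-01,  7.079e-01,  4.000e-04])}
```

View pics/w13.png

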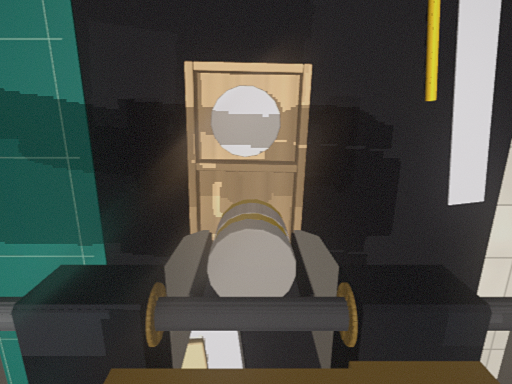

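>>> arm_command(
  rows=[
    [[0,0,0],[-0.001,0,0.02],0],
    [[0,0,0],[0,0,0.02],0],
    [[0,0,0],[0,0,0.013],0],
    [[0,0,0],[0,0,0.007],0],
    [[0,0,0],[0,0,0.003],0],
  ],
)

```text
t: 26.22
tcp_pos: [0.6592, -0.0389, 0.1195]
tcp_rot: [-0.0, 0.707, 0.707, -0.0]
ft_force: [0.1, -0.1, -0.7]
gripper_width: 0.0443
```

>>> arm_command(
  rows=[
    [[0,0,0],[0,0,0.0015],0],
    [[0,0,0],[0,0,0.001],0],
    [[0,0,0],[0,0,0],0],
    [[0,0,0],[0,0,0],0],
  ],
)

```text
t: 26.55
tcp_pos: [0.6601, -0.0384, 0.1186]
tcp_rot: [0.0, 0.707, 0.707, 0.0]
ft_force: [-0.2, -0.5, -0.2]
gripper_width: 0.0447
```

>>> arm_command(
  rows=[
    [[0,0,0],[0,0,0.001],0],
    [[0,0,0],[0,0,0],0],
    [[0,0,0],[0,0,0],75],
    [[0,0,0],[0,0,0],75],
    [[0,0,0],[0,0,0],75],
  ],
)

```text
t: 26.97
tcp_pos: [0.6598, -0.0383, 0.1167]
tcp_rot: [-0.0, 0.707, 0.707, -0.0]
ft_force: [-0.5, -0.2, -0.5]
gripper_width: 0.0598
```

>>> arm_command(
  rows=[
    [[0,0,0],[0,0,0],85],
    [[0,0,0],[0,0,-0.02],85],
    [[0,0,0],[0,0,-0.035],100],
    [[0,0,0],[0,0,-0.035],100],
    [[0,0,0],[0,0,-0.035],100],
  ],
)

```text
t: 27.38
tcp_pos: [0.6596, -0.0383, 0.243]
tcp_rot: [-0.0, 0.707, 0.707, -0.0]
ft_force: [1.0, 0.5, -1.1]
gripper_width: 0.0911
```

>>> arm_command(
  rows=[
    [[0,0,0],[0,-0.035,-0.02],100],
    [[0,0,0],[0,-0.035,0],100],
    [[0,0,0],[0,-0.035,0],100],
    [[0,0,0],[0,-0.035,0],100],
    [[0,0,0],[0,-0.035,0],100],
  ],
)

```text
t: 27.8
tcp_pos: [0.4832, -0.0383, 0.2614]
tcp_rot: [-0.0, 0.707, 0.707, -0.0]
ft_force: [0.7, -0.4, 0.5]
gripper_width: 0.0931
```

>>> arm_command(
  rows=[
    [[0,0,0],[0,0,0],100],
    [[0,0,0],[0,0,0],100],
    [[0,0,0],[0,0,0],100],
    [[0,0,0],[0,0,0],100],
    [[0,0,0],[0,0,0],100],
  ],
)

```text
t: 28.22
tcp_pos: [0.4856, -0.0384, 0.2614]
tcp_rot: [-0.0, 0.707, 0.707, -0.0]
ft_force: [0.6, 0.0, -0.7]
gripper_width: 0.0927
```

```bash
python3 w.py w14
python3 - <<'E'
from seg2 import *
s=load('w14_s'); C=cloud(s)
cv2.imwrite('pics/c14.png',cv2.resize(s['frame'][90:320,130:440],None,fx=2.5,fy=2.5,interpolation=cv2.INTER_CUBIC))
H,S,V=hsv(s)
m=bx(s,270,240,345,310)&(H>100)&(H<130)&(S>80); n,l,st,ce=cv2.connectedComponentsWithStats(m.astype(np.uint8))
for i in range(1,n):
    if st[i,4]>20: print('disc bbox centre',ray(s,st[i,0]+st[i,2]/2-.5,st[i,1]+st[i,3]/2-.5,.026)[:2],C[l==i][:,2].mean())
E
```

```text
{'t': np.float64(28.2167), 'joint_pos': array([-0.1312, -0.2893,  1.8878, -0.    ,  1.544 , -0.1313]), 'tcp_pos': array([ 0.4856, -0.0384,  0.2614]), 'tcp_rot': array([-3.000e-04,  7.071e-01,  7.071e-01, -3.000e-04])}
disc bbox centre [0.61201487 0.20724988] 0.029640039296896497
disc bbox centre [0.61773349 0.29544331] 0.02480214616438848
```

View pics/c14.png

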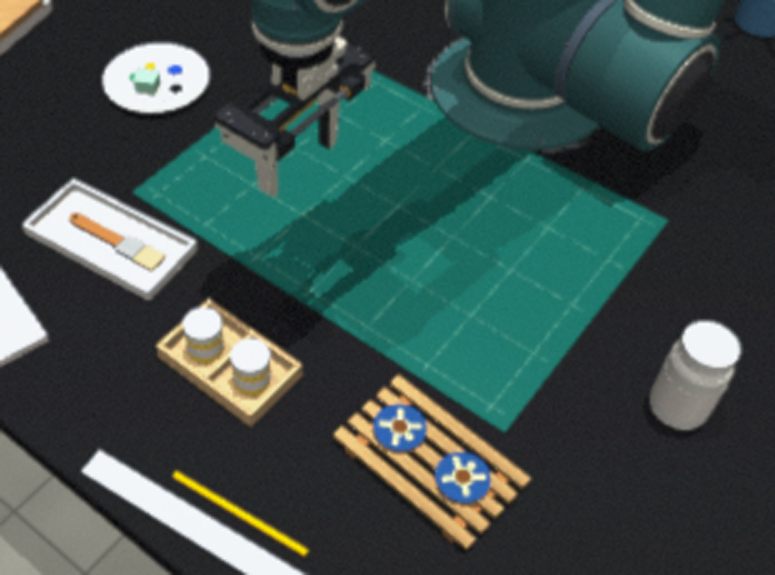

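The scene crop shows the mat clear. Both discs lie face up on the rack at about (400,427) and (462,477), the pots stand upright in their bays at (203,335) and (250,365), and the brush lies along the tray at (115,240). The plate and jar are where they started.

```bash
python3 -c "
from bench import *
print(finish_job())"
```

```text
the job is handed in; nothing more can be done
None
```

I cleared the mat and handed the job in at about 28 s; `finish_job()` gives no verdict.

- **Discs:** both lie face up on the rack. The last scene picture puts their centres at about (0.612, 0.207) and (0.618, 0.295), so 88 mm apart and inside the limits of the rack pose I measured.
- **Pots:** both stand upright, one in each bay of the box, judged from the picture and the gripper positions at release.
- **Brush:** it lies lengthwise in the tray, with its origin within about 10 mm of the tray's centre.
- **Plate and jar:** both look unmoved in the last picture. I did not measure them.
- **Gripper:** open and about 15 cm clear of the objects at hand-in.

**Checks that disagreed:**
- **First descent:** it overshot onto the mat, and the wrist force read 81 N for a moment. That is under the 120 N limit. The contact was at the fingertips, so I do not expect it to count against the 40 N body limit, but I could not check that.
- **Camera agreement:** the scene and wrist cameras differed by 2–6 mm on some positions.
- **Disc height:** depth gave about 30 mm for one disc's top and 25 mm for the other, against an expected 26 mm. The discs look flat, so I took this as depth noise and did not check further.

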